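Hang and lock the parts basket in the ultrasonic cleaner

TASK

Pick up the loaded wire parts basket by its handle, keep it upright, and hang it in the round mouth of the ultrasonic cleaner, its two lugs going down through the two gaps in the mouth ring. Then turn it clockwise (seen from above) gently, feeling for the hidden notches without forcing anything, until the lugs drop into them and the basket is locked; let go of it, and leave everything else on the bench where it is.

Things in the scene. Friction and masses are not known exactly. Their poses are not given: they have to be found in the camera images.
- basket: Round steel wire basket with a few metal parts in it, about 0.32 kg (varies), standing on the bench. Drum 68 mm in diameter, 60 mm high. Origin: centre of the underside, z up, x along the handle and through both lugs. Half a turn leaves it the same.
- lug (a point): Middle of the underside of the basket's +x lug, 40 mm out from its axis, 52 mm above its origin. Two equal lugs at the rim, on the +x and -x sides below the handle's ends, stick out to 46 mm from the axis; each is 10 mm wide (y) and 8 mm high.
- handle (a point): Centre of the basket's flat bar handle, 124 mm above its origin, axes as the basket's. The bar is 68 mm long (x), 12 mm wide (y), 14 mm high, on two posts at x = +-31.5 mm; 57 mm of free space below it.
- cleaner: Ultrasonic cleaner, a fixed grey and steel box 250 mm (its x) by 190 mm (y), 130 mm high, knobs on its -x face. Origin: centre of the underside, z up. In the middle of its top is the round mouth with a steel bayonet ring; below, the tank is open and deep enough for the basket.
- mouth (a point): Centre of the mouth, level with the top of the bayonet ring, 134 mm above the bench; axes as the cleaner's. The ring's slotted top plate is 4 mm thick, 120 mm in outer diameter, bore 76 mm, with two 15 mm wide gaps on the +x and -x sides for the lugs. With the lugs on the ledge below the gaps the basket's origin is 66 to 72 mm below this point; locked in the notches, 9 mm lower than that.
- ledge (a point): Nominal point on the flat ledge under the +x gap, 17 mm below the ring's top, 42 mm from the mouth's axis (bore there 73 mm). The ledge really lies anywhere from 14.5 to 19.5 mm below the ring's top (an adjustable seat), so it must be felt. The lugs rest on it and can turn on it under the plate, with 2.5 to 7.5 mm play upward. Fixed stops end the turn after about 80 degrees.
- axis (a point): Point on the mouth's axis at the nominal ledge height. Two opposite notches in the ledge, 15 mm wide, 9 mm deep, hidden below the plate, lie anywhere from 22 to 74 degrees clockwise (from above) of the gaps; they must be felt: pressed lightly or let sink, the basket drops 9 mm there and turns no further. Held up off the ledge, it passes over them.
- can: Grey can with a paper label, 60 mm in diameter, 150 mm high. A bystander; origin at its underside.
- jar: Glass jar with a steel lid, 64 mm in diameter, 85 mm high. A bystander; origin at its underside.
- screwdriver: Screwdriver lying on the bench. A bystander.
- wrench: Steel wrench lying on the bench. A bystander.
- battery: Black cordless-tool battery pack, 75 by 115 by 70 mm. A bystander.
- mug: White mug, 76 mm in diameter, 85 mm high. A bystander.
- offcut: Wood offcut, 50 by 160 by 22 mm, lying on the bench. A bystander.
Things that resemble listed ones, but are neither listed nor needed, are in the scene too. What is shaped like the basket but purple or turquoise is not meant.

How it is judged (in metres and radians):
On the way, in this order (a step that is already met when the one before it is completed fails the run):
1. the basket hangs upright in the mouth, its lugs through the gaps and on the ledge (z of basket in the frame of mouth between -0.0736 and -0.063 m and horizontal distance between basket and mouth below 0.008 m), for 0.05 s.
2. the lugs have been turned clockwise and have dropped into the locking notches (z of basket in the frame of mouth below -0.0736 m and angle between the x axis of basket and the x axis of mouth, either way round above 0.28 rad), for 0.1 s.
At the end, for the whole second after the job is handed in: The basket hangs in the mouth within 8 mm of its axis and 0.15 rad of upright, turned at least 0.28 rad from the gaps with its lugs dropped off the ledge into the notches (basket origin more than 73.6 mm below the top of the ring), at rest and released (all of step 2 and z of basket in the frame of mouth above -0.084 m and horizontal distance between basket and mouth below 0.008 m and angle between basket's own z axis and vertical below 0.15 rad and linear speed of basket below 0.02 m/s and contact force between the fingers and basket below 0.05 N); the robot touches nothing.
It fails at once if the basket is forced: it presses on the cleaner with more than 35 N (contact force between basket and cleaner above 35 N).
It fails at once if the basket is tipped by more than 0.5 rad (angle between basket's own z axis and vertical above 0.5 rad).
It fails at once if a bystander is moved by more than 30 mm (distance of any of can, jar, screwdriver, wrench, battery, mug, offcut from where it was at the start of the episode above 0.03 m).
It also fails if it takes over 72 s, if anything falls off the work surface, if the arm or the gripper's body presses on something with over 40 N, if the wrist force passes 120 N, or if a joint passes its speed limit or range.

ROBOT

A 7-joint arm with a two-finger parallel gripper is mounted at the origin on the work surface. World frame = base frame: x ahead of the robot, y to its left, z up, the work surface at z = 0. Lengths are in mm, angles in rad, forces in N, time in s.
With the tool pointing down it reaches from about 400 to 875 mm from the base axis. Payload 4.4 kg.
Tool frame: the origin (TCP) lies on the centre line of the jaws, within the pads' length; the fingertips stand 22 mm ahead of it and the grasp point (between the pads) lies 3 mm ahead of it; z points along the fingers, y is the direction in which the jaws open and shut (so a half turn about z gives the same grasp; the last joint's range is limited). The gripper opens to 85 mm and grips with 20 to 120 N. Pads are 22 mm wide; open, the fingers measure 114 mm over their backs; the gripper's body (76 mm by 85 mm) begins 54 mm behind the grasp point. The pads swing forward as they close: fully open they stand 13 mm farther back than shut.
Start: joints at [1.069, 0.628, 0.038, 1.517, -0.027, 0.996, -0.02], TCP at [274.416, -589.248, 253.313] pointing down, gripper open.
Joint ranges: [-3.06, 3.06], [-0.37, 2.12], [-1.25, 1.32], [0.18, 2.47], [-1.1, 4.24], [0.23, 1.98], [-2.94, 2.94]. Speed limits (rad/s): [2.57, 2.57, 3.14, 3.14, 3.14, 3.14, 3.14].

INTERFACE

Orientations are given as [roll, pitch, yaw] about the fixed x, y, z axes, in that order (R = Rz(yaw) Ry(pitch) Rx(roll)).
In Python, from cell import ctrl gives the robot as it stands. The module is installed in compiled form; this text tells all that it offers.
- The arm moves only by the tool step_arm, never from a script. Its argument "commands" is a list of rows, each a list of 7 numbers: the shift along the tool's x, y, z in mm, then the turn, a rotation vector about the tool's x, y, z in degrees, then the closure in counts, from 0 (fully open) to 255 (shut). A call has 1 to 8 rows; each row is the pose to reach, as a shift and turn from the pose commanded when the call began, along the tool's axes at that moment; what a row does not reach only later rows make up. A row lasts 1/10 s, in which the tool goes at most 50 mm and 8.59 degrees, less where a joint would pass 70% of its speed; a pose out of reach is approached as far as the arm can. A call with a gripper value outside its range is refused whole. The fingers move at their own pace and stop on an object; the grip force is fixed at half the most. Time passes only in rows, so rows that repeat a pose let the fingers close. It gives the time, the measured TCP pose, the force and the opening at its end, in the units of the state.
- ctrl.read_state(): the state, without advancing time (a new reading comes with each control period).
- ctrl.get_image(name): name is "scene" or "side" or "wrist"; returns the picture (480x640x3 uint8, red, green, blue); there is no depth.
- ctrl.camera_info(name): a dict with "vertical_fov" (degrees; the focal length in pixels is half the picture's height over the tangent of half this angle, whatever the lens; pixels are square), "cx", "cy" (the principal point, pixels), "rvec" (rotation vector, rad) and "tvec" (3), from world to camera coordinates, as OpenCV has them. Camera axes: x right, y down, z forward; pixel columns grow to the right and rows downward; lengths in mm; the calibration is good to about 2 mm. A picture is of the moment at which its call begins: read the wrist's pose just before it. camera_info takes no time and is no camera call; for the wrist camera it gives the pose at the moment of the call.
- ctrl.finish_job(): hands the job in, once; it reports no verdict.
Trained networks look in the newest picture that a camera, given by its name, has taken for a name from the list of things; names that differ only in an ending like _2 or _b are one class to them, and where a whole thing is asked for, a point or a joint stands for the part that bears it (a point fixed in the world has none). Each returns a list of dicts, best first, with "p" (0 to 1); they miss things now and then, are a little off and sometimes report something else, mostly with a low value. They report only what shows in the picture. A call takes as long as a camera call. They do not tell look-alikes from the thing itself.
- ctrl.spot_in(thing, camera): "point" ([row, column] as shares, 0 to 1, of the picture: columns of its width, rows of its height, amid what is visible of it).
The state is a dict: "clock": time; "qpos": joint angles; "qd": joint speeds; "tau": joint torques, N m; "eef_pos": TCP position; "tool_rot": TCP orientation; "force": force on the tool from outside, world axes, zero at the start; "torque": the same for the moment, N m; "width": finger opening in mm.
Only numpy, scipy, OpenCV 4.12 (cv2) and the standard library are available. Lean on these libraries where they do the work, as an engineer would, in place of code of your own. Each camera call takes 0.05 s, during which the arm holds its last target. There are 200 camera calls.

## Working session

There is one attempt and no reset: what is moved stays moved. The work goes in short steps, Python scripts to look and compute and a tool call to move; the robot and the scene stay as the last step left them, time stands still between calls to the robot, and variables do not carry over. Pictures are saved under pics/ and viewed, and the job is handed in when it is done.

Besides the shell and the picture viewer there is one more tool, called after ">>>" by a JSON object that holds its "name" and its "arguments", one argument or row to a line. step_arm: Moves the arm, as the interface text tells. Its arguments: {"type":"object","properties":{"commands":{"type":"array"}},"required":["commands"]}

```bash
mkdir -p pics; cat > h.py <<'E'
import numpy as np, cv2
from cell import ctrl
def cam(n):
    i=ctrl.camera_info(n); f=240/np.tan(np.radians(i["vertical_fov"])/2)
    K=np.array([[f,0,i["cx"]],[0,f,i["cy"]],[0,0,1]]); return K,cv2.Rodrigues(np.array(i["rvec"],float))[0],np.array(i["tvec"],float)
def shot(n,fn):
    c=cam(n); im=ctrl.get_image(n); cv2.imwrite("pics/"+fn,im[:,:,::-1]); return c,im
def atz(c,uv,z):
    K,R,t=c; o=-R.T@t; d=R.T@np.linalg.inv(K)@[uv[0],uv[1],1]; return o+d*(z-o[2])/d[2]
def proj(c,P):
    K,R,t=c; p=(K@(R@np.atleast_2d(P).T+t[:,None])); return (p[:2]/p[2]).T
E
python3 - <<'E'
from h import *
s=ctrl.read_state(); print(s)
for n in ["scene","side","wrist"]:
    c,im=shot(n,n+"0.png"); print(n,(-c[1].T@c[2]).round())
    for t in ["basket","handle","mouth","cleaner","can","mug"]:
        for r in ctrl.spot_in(t,n)[:4]: print(t,round(r["p"],2),round(r["point"][1]*640),round(r["point"][0]*480))
E
```

```text
{'clock': 0.0, 'qpos': array([ 1.06924787,  0.62934049,  0.03842574,  1.51836557, -0.02699413,
        0.9963202 , -0.02001728]), 'qd': array([ 6.06544486e-05,  1.73885512e-04, -1.94154602e-04,  6.22755436e-04,
        8.71296611e-05, -1.70201759e-05,  2.69552215e-03]), 'tau': array([-1.17131763e-04, -5.63395143e+01,  1.22643359e+00, -1.93449301e+01,
        1.09739168e-02,  1.03835689e-02, -1.17087779e-05]), 'eef_pos': array([ 274.14285507, -588.71062777,  252.39319944]), 'tool_rot': array([-3.13967668e+00,  2.05658681e-05,  4.35747572e-01]), 'force': array([-0.06578552,  0.55215068,  0.94114426]), 'torque': array([0.02222821, 0.02127989, 0.02581834]), 'width': 85.1257587249633}
scene [1469.  722.  909.]
basket 0.85 508 299
basket 0.83 449 268
basket 0.65 447 309
basket 0.65 388 287
handle 0.87 506 300
handle 0.75 446 310
handle 0.72 393 283
handle 0.57 452 270
mouth 0.94 308 245
mouth 0.39 196 215
cleaner 0.59 308 248
can 0.63 247 200
can 0.5 495 366
can 0.21 414 355
mug 0.75 209 272
side [-100. -804. 1263.]
basket 0.56 199 249
handle 0.63 203 249
mouth 0.65 332 256
cleaner 0.8 335 255
can 0.68 357 367
can 0.34 313 204
wrist [ 350. -552.  373.]
```

View pics/scene0.png

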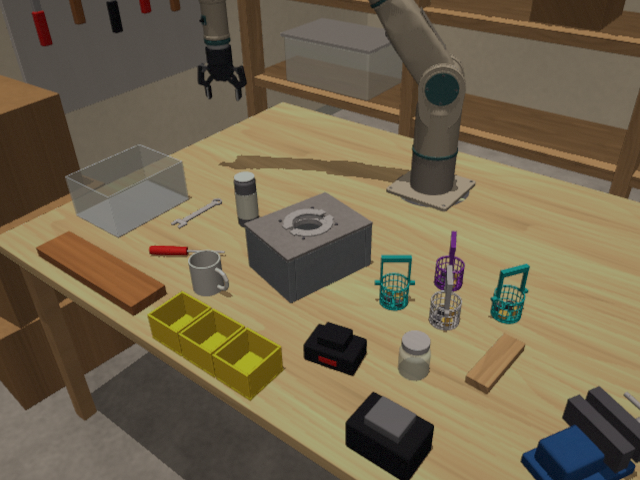

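View pics/side0.png

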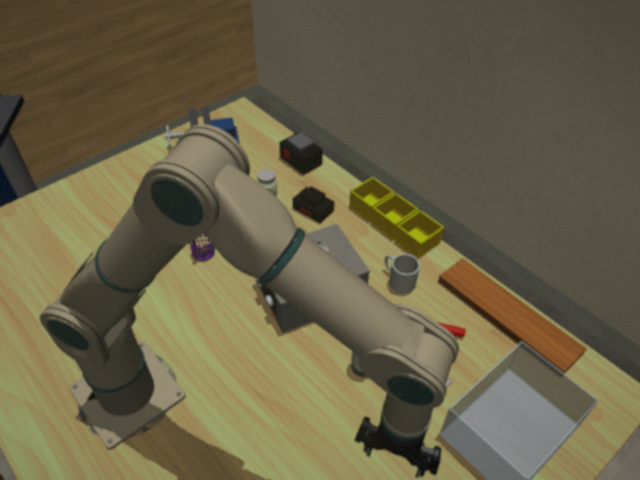

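The scene picture shows the steel basket at about (445,310), with its handle near (450,282). Purple and turquoise look-alikes stand around it, and the cleaner's mouth is at about (308,222). Next I'll zoom in and measure.

```bash
python3 - <<'E'
from h import *
c=cam("scene"); im=cv2.imread("pics/scene0.png")
a=cv2.resize(im[220:340,370:540],None,fx=4.6,fy=4.6,interpolation=cv2.INTER_CUBIC)
cv2.imwrite("pics/z1.png",a)
b=cv2.resize(im[185:300,235:385],None,fx=5,fy=5,interpolation=cv2.INTER_CUBIC)
cv2.imwrite("pics/z2.png",b)
print("handle",atz(c,(450,282),124),"base",atz(c,(445,325),0),"mouth",atz(c,(308,223),134))
for n,p,z in [("turqL",(396,258),131),("purple",(453,240),131),("turqR",(514,270),131),("jar",(415,338),85),("can",(245,177),150)]: print(n,atz(c,p,z).round())
E
```

```text
handle [529.61851917 326.66366034 124.        ] base [526.85329088 327.55840809   0.        ] mouth [538.25991054 -51.35624884 134.        ]
turqL [532. 194. 131.]
purple [394. 263. 131.]
turqR [420. 421. 131.]
jar [684. 335.  85.]
can [ 478. -317.  150.]
```

View pics/z1.png

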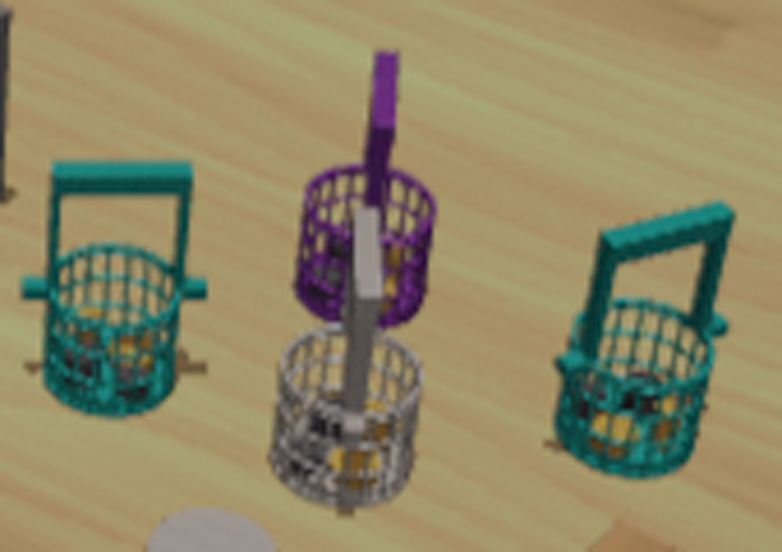

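View pics/z2.png

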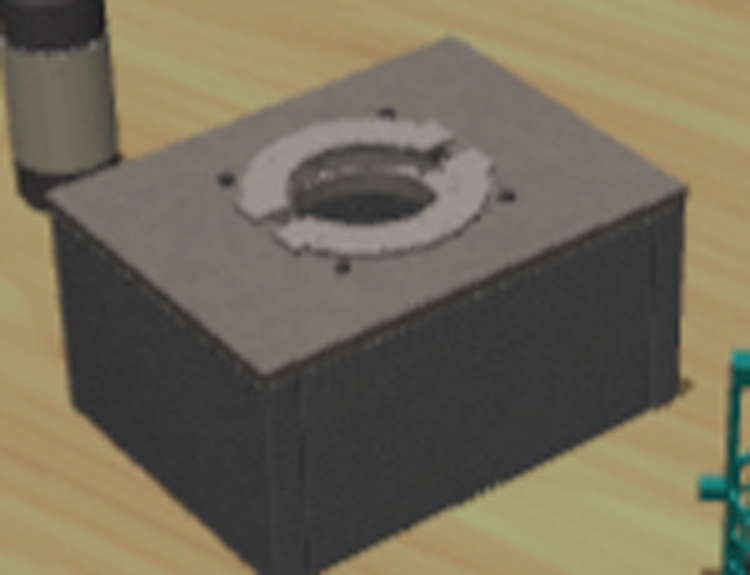

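```bash
python3 - <<'E'
from h import *
c=cam("scene")
q=lambda x,y,x0,y0,s:(x0+x/s,y0+y/s)
P=[atz(c,q(x,y,370,220,4.6),131) for x,y in [(356,208),(378,208),(382,296),(358,296)]]
print(np.round(P,0)); a=(P[0]+P[1])/2;b=(P[2]+P[3])/2; d=b-a; print("mid",(a+b)/2,"len",np.linalg.norm(d),"yaw",np.degrees(np.arctan2(d[1],d[0])))
C=[atz(c,q(x,y,235,185,5),130) for x,y in [(450,38),(685,190),(265,378),(50,190)]]
print(np.round(C,0),np.mean(C,0))
for i in range(4):
    d=C[(i+1)%4]-C[i]; print(np.linalg.norm(d),np.degrees(np.arctan2(d[1],d[0])))
G=[atz(c,q(x,y,235,185,5),134) for x,y in [(470,146),(268,226)]]; d=G[1]-G[0]; print(np.round(G),np.mean(G,0),np.degrees(np.arctan2(d[1],d[0])))
E
```

```text
[[489. 298. 131.]
 [482. 307. 131.]
 [541. 339. 131.]
 [548. 330. 131.]]
mid [514.99212611 318.46702845 131.        ] len 67.3251354314954 yaw 28.626205071581108
[[ 391. -112.  130.]
 [ 442.   70.  130.]
 [ 681.    5.  130.]
 [ 624. -180.  130.]] [534.40817691 -54.02744662 130.        ]
189.39653852686772 74.37672477688713
247.77558493551604 -15.211855278859113
193.90720116830155 -106.90565116891865
243.44437435662755 163.74527258950417
[[476. -34. 134.]
 [590. -69. 134.]] [533.18374307 -51.69690432 134.        ] -16.755322263035172
```

```bash
cat >> h.py <<'E'
from scipy.spatial.transform import Rotation as Rn
def to(x,y,z,yaw):
    s=ctrl.read_state(); R=Rn.from_euler("xyz",s["tool_rot"]); G=Rn.from_euler("xyz",[180,0,yaw],degrees=True)
    print("at",s["eef_pos"].round(1),"rot",np.degrees(s["tool_rot"]).round(1),"q",s["qpos"].round(2),"F",s["force"].round(1),"T",s["torque"].round(2),"w",round(s["width"],1),"t",round(s["clock"],2))
    print("shift",R.inv().apply(np.array([x,y,z])-s["eef_pos"]).round(1),"turn",np.degrees((R.inv()*G).as_rotvec()).round(1))
E
python3 - <<'E'
from h import *
to(537,-53,330,164)
c=cam("wrist"); R=Rn.from_euler("xyz",ctrl.read_state()["tool_rot"]).as_matrix()
print("cam z in tool",R.T@c[1].T[:,2],"fov",ctrl.camera_info("wrist")["vertical_fov"])
E
```

```text
at [ 274.4 -589.3  253.3] rot [180.  -0.  25.] q [ 1.07  0.63  0.04  1.52 -0.03  1.   -0.02] F [0.1 0.3 0.6] T [-0.05  0.01 -0.04] w 85.5 t 1.05
shift [ 464.4 -375.3  -76.7] turn [   0.    0. -139.]
cam z in tool [-0.32425428 -0.00116956  0.94596924] fov 61.6941018950041
```

>>> {"name": "step_arm", "arguments": {
  "commands": [
    [0, 0, -77, 0, 0, 0, 0],
    [464, -375, -77, 0, 0, -139, 0],
    [464, -375, -77, 0, 0, -139, 0],
    [464, -375, -77, 0, 0, -139, 0],
    [464, -375, -77, 0, 0, -139, 0],
    [464, -375, -77, 0, 0, -139, 0],
    [464, -375, -77, 0, 0, -139, 0],
    [464, -375, -77, 0, 0, -139, 0]
  ]
}}

```text
clock: 1.85
eef_pos: [428.7, -273.5, 319.6]
tool_rot: [3.141, 0.001, 1.492]
force: [0.4, -0.4, -0.7]
width: 85.0
```

```bash
python3 - <<'E'
from h import *
to(537,-53,330,164)
E
```

```text
at [ 428.7 -273.5  319.6] rot [180.    0.   85.5] q [ 0.72  0.36 -0.29  1.81  0.12  0.99  0.31] F [ 0.4 -0.4 -0.7] T [-0.03 -0.08 -0.03] w 85.0 t 1.85
shift [228.3  90.5 -10.4] turn [  0.    0.1 -78.5]
```

>>> {"name": "step_arm", "arguments": {
  "commands": [
    [228, 90, -10, 0, 0, -78, 0],
    [228, 90, -10, 0, 0, -78, 0],
    [228, 90, -10, 0, 0, -78, 0],
    [228, 90, -10, 0, 0, -78, 0],
    [228, 90, -10, 0, 0, -78, 0],
    [228, 90, -10, 0, 0, -78, 0],
    [228, 90, -10, 0, 0, -78, 0],
    [228, 90, -10, 0, 0, -78, 0]
  ]
}}

```text
clock: 2.65
eef_pos: [537.3, -55.2, 329.2]
tool_rot: [-3.141, 0.0, 2.693]
force: [0.5, -0.3, 0.0]
width: 85.6
```

>>> {"name": "step_arm", "arguments": {
  "commands": [
    [0, 0, 0, 0, 0, -12, 0],
    [0, 0, 0, 0, 0, -12, 0],
    [0, 0, 0, 0, 0, -12, 0]
  ]
}}

```text
clock: 2.95
eef_pos: [537.2, -55.9, 329.1]
tool_rot: [3.141, -0.0, 2.895]
force: [-0.4, 0.1, 1.2]
width: 85.5
```

```bash
python3 - <<'E'
from h import *
to(520,318,260,208.6)
c,im=shot("wrist","w1.png")
for r in ctrl.spot_in("mouth","wrist")[:2]: uv=(r["point"][1]*640,r["point"][0]*480); print(r["p"],uv,atz(c,uv,134))
g=np.array([533.2,-51.7,134]);th=np.radians(-16)
print(proj(c,[g,g+38*np.array([np.cos(th),np.sin(th),0])]))
E
```

```text
at [537.2 -55.9 329.1] rot [180.   -0.  165.9] q [ 0.52  0.46 -0.69  1.71  0.32  1.09  1.05] F [-0.4  0.1  1.2] T [ 0.06  0.06 -0.05] w 85.5 t 2.95
shift [108.  358.4  69.2] turn [  0.   -0.  -42.7]
0.62 (323.96799999999996, 177.6) [510.97346092 -44.35009761 134.        ]
[[321.77967445 206.5070883 ]
 [320.2599519  250.74059437]]
```

View pics/w1.png

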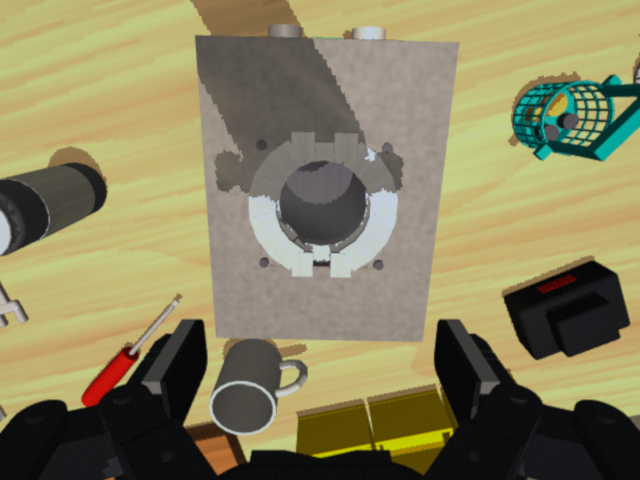

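The wrist picture shows the mouth ring centred near (323,203). The gaps are at about (324.5,145) and (321.5,262), and the cleaner's knobs are at the top of the picture. The ring runs from roughly column 249 to 397.

```bash
python3 - <<'E'
from h import *
im=cv2.imread("pics/w1.png"); cv2.imwrite("pics/w1z.png",cv2.resize(im[115:295,230:420],None,fx=4,fy=3.3,interpolation=cv2.INTER_CUBIC) if 0 else cv2.resize(im[120:290,235:415],None,fx=3.5,fy=3.5,interpolation=cv2.INTER_CUBIC))
c=cam("wrist")
G=[atz(c,p,134) for p in [(324.5,145),(321.5,262)]]; d=G[1]-G[0]; print(np.degrees(np.arctan2(d[1],d[0])),np.mean(G,0),np.linalg.norm(d))
for p in [(249,205),(397,205),(323,203)]: print(atz(c,p,134))
C=[atz(c,p,130) for p in [(195,36),(459,43),(422,342),(217,339)]]; print(np.round(C),np.mean(C,0))
th=np.linspace(0,2*np.pi,60)
E
```

```text
-15.553986286405419 [533.32617293 -50.77225116 134.        ] 96.56309252834566
[ 517.61874128 -108.08277731  134.        ]
[546.93054328   7.21324912 134.        ]
[530.67368491 -50.0446355  134.        ]
[[ 391. -109.  130.]
 [ 442.   73.  130.]
 [ 681.    6.  130.]
 [ 631. -175.  130.]] [536.14645568 -51.3453879  130.        ]
```

View pics/w1z.png

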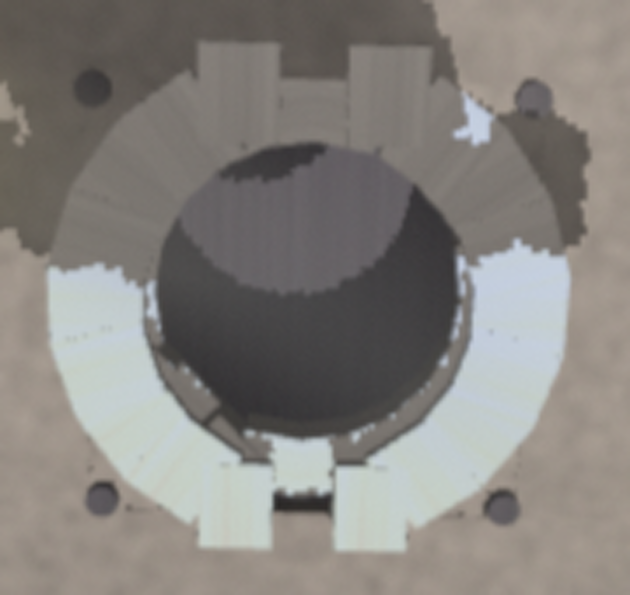

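>>> {"name": "step_arm", "arguments": {
  "commands": [
    [108, 358, 69, 0, 0, -43, 0],
    [108, 358, 69, 0, 0, -43, 0],
    [108, 358, 69, 0, 0, -43, 0],
    [108, 358, 69, 0, 0, -43, 0],
    [108, 358, 69, 0, 0, -43, 0],
    [108, 358, 69, 0, 0, -43, 0],
    [108, 358, 69, 0, 0, -43, 0],
    [108, 358, 69, 0, 0, -43, 0]
  ]
}}

```text
clock: 3.85
eef_pos: [518.2, 322.3, 259.7]
tool_rot: [3.139, 0.0, -2.635]
force: [0.1, 0.7, 0.3]
width: 85.4
```

```bash
python3 - <<'E'
from h import *
to(515,318,260,208.6)
c,im=shot("wrist","w2.png")
for r in ctrl.spot_in("handle","wrist")[:4]: uv=(r["point"][1]*640,r["point"][0]*480); print(r["p"],uv,atz(c,uv,124))
th=np.radians(28.6);g=np.array([515,318.5,131]);u=np.array([np.cos(th),np.sin(th),0])*34
print(proj(c,[g,g+u,g-u]))
E
```

```text
at [518.2 322.3 259.7] rot [ 179.9    0.  -151. ] q [-0.13  0.68 -0.81  1.61  0.54  1.09  1.  ] F [0.1 0.7 0.3] T [-0.01 -0.   -0.  ] w 85.4 t 3.85
shift [ 4.9 -2.2 -0.3] turn [0.1 0.  0.4]
0.96 (494.976, 155.61599999999999) [419.34765844 395.15021062 124.        ]
0.89 (315.072, 205.584) [502.18536409 311.93677027 124.        ]
0.76 (331.008, 33.408) [409.31050244 271.32704979 124.        ]
[[314.33724805 229.86578056]
 [314.22371028 277.90231337]
 [314.46087731 177.55965734]]
```

View pics/w2.png

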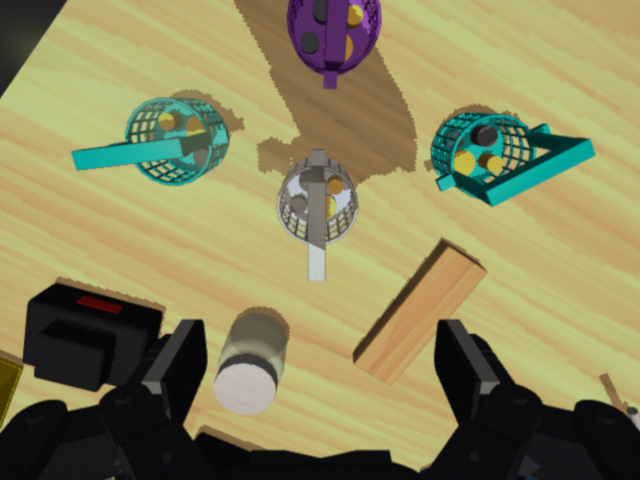

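```bash
python3 - <<'E'
from h import *
c=cam("wrist"); th=np.radians(28.6); u=np.array([np.cos(th),np.sin(th),0])
p=atz(c,(316.7,281.5),131); q=atz(c,(317.5,165),131); print(p,q,(d:=p-q),np.degrees(np.arctan2(d[1],d[0])),p-34*u)
g=p-34*u; to(g[0],g[1],125,209)
E
```

```text
[545.22009081 339.22551929 131.        ] [476.45679058 301.57645097 131.        ] [68.76330023 37.64906832  0.        ] 28.701449513212197 [515.36866965 322.94999612 131.        ]
at [517.2 323.7 259.7] rot [ 179.8    0.  -150.8] q [-0.13  0.68 -0.81  1.61  0.54  1.09  1.  ] F [ 0.2 -0.8 -0.3] T [-0.01 -0.01 -0.05] w 85.3 t 3.95
shift [  2.   -0.3 134.7] turn [0.2 0.  0.2]
```

>>> {"name": "step_arm", "arguments": {
  "commands": [
    [2, 0, 40, 0, 0, 0, 0],
    [2, 0, 80, 0, 0, 0, 0],
    [2, 0, 110, 0, 0, 0, 0],
    [2, 0, 135, 0, 0, 0, 0],
    [2, 0, 135, 0, 0, 0, 0]
  ]
}}

```text
clock: 4.45
eef_pos: [516.9, 313.8, 121.9]
tool_rot: [-3.139, -0.007, -2.639]
force: [-0.3, -1.0, -0.2]
width: 85.5
```

```bash
python3 - <<'E'
from h import *
to(515.4,323,125,209); shot("wrist","w3.png")
E
```

```text
at [516.9 313.8 121.9] rot [-179.9   -0.4 -151.2] q [-0.18  0.83 -0.7   1.74  0.69  0.84  0.87] F [-0.3 -1.  -0.2] T [ 0.01  0.02 -0.01] w 85.5 t 4.45
shift [-3.1  8.8 -3.1] turn [-0.1 -0.4 -0.2]
```

View pics/w3.png

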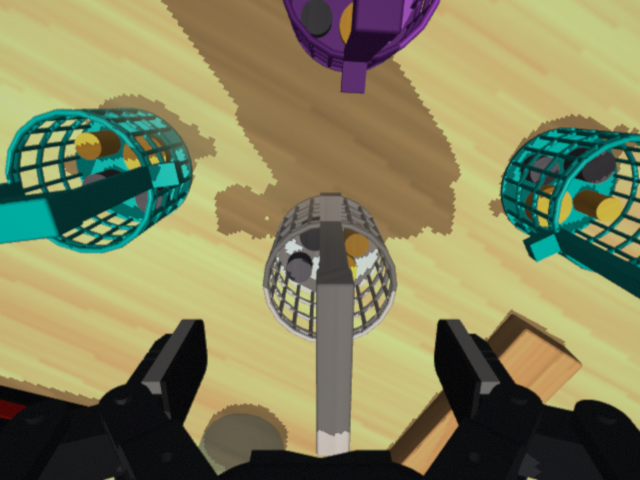

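The handle bar (columns 317–352) lies between the open fingers but right of centre. I'll let the arm settle and check again.

>>> {"name": "step_arm", "arguments": {
  "commands": [
    [0, 0, 0, 0, 0, 0, 0],
    [0, 0, 0, 0, 0, 0, 0]
  ]
}}

```text
clock: 4.7
eef_pos: [519.0, 317.4, 127.0]
tool_rot: [3.141, 0.003, -2.638]
force: [0.5, -0.2, 0.2]
width: 85.4
```

```bash
python3 - <<'E'
from h import *
to(515.4,323,125,209)
c,im=shot("wrist","w4.png"); print(proj(c,[[515.4+29.8,323+16.3,131],[515.4-29.8,323-16.3,131]]))
E
```

```text
at [519.  317.4 127. ] rot [ 180.     0.2 -151.2] q [-0.18  0.82 -0.7   1.74  0.69  0.84  0.87] F [ 0.5 -0.2  0.2] T [-0.03 -0.01 -0.01] w 85.4 t 4.7
shift [0.5 6.7 2. ] turn [ 0.   0.2 -0.2]
[[333.65192006 438.42411541]
 [336.58546853 267.45403847]]
```

View pics/w4.png

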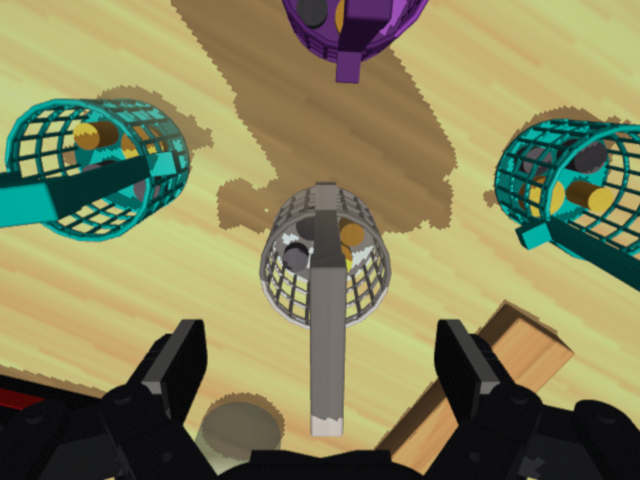

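```bash
python3 - <<'E'
from h import *
c=cam("wrist")
p=atz(c,(327,434),131); q=atz(c,(328.5,266),131); d=p-q; print(p,q,np.linalg.norm(d),np.degrees(np.arctan2(d[1],d[0]))); g=(p+q)/2;print(g)
to(g[0],g[1],126,209)
E
```

```text
[544.36956005 336.04652114 131.        ] [486.2508888  304.17326704 131.        ] 66.2848721421149 28.741102448599438
[515.31022443 320.10989409 131.        ]
at [519.  317.3 126.9] rot [ 180.     0.2 -151.2] q [-0.18  0.82 -0.7   1.74  0.69  0.84  0.87] F [-0.4 -1.1 -0.2] T [0.06 0.04 0.02] w 85.5 t 4.75
shift [1.8 4.2 0.9] turn [ 0.   0.2 -0.2]
```

>>> {"name": "step_arm", "arguments": {
  "commands": [
    [2, 4, 1, 0, 0, 0, 0],
    [2, 4, 1, 0, 0, 0, 0],
    [2, 4, 1, 0, 0, 0, 60],
    [2, 4, 1, 0, 0, 0, 120],
    [2, 4, 1, 0, 0, 0, 180],
    [2, 4, 1, 0, 0, 0, 255],
    [2, 4, 1, 0, 0, 0, 255],
    [2, 4, 1, 0, 0, 0, 255]
  ]
}}

```text
clock: 5.55
eef_pos: [514.5, 319.1, 124.1]
tool_rot: [-3.141, -0.0, -2.638]
force: [-0.0, -0.5, -0.6]
width: 10.8
```

>>> {"name": "step_arm", "arguments": {
  "commands": [
    [0, 0, 0, 0, 0, 0, 255],
    [0, 0, 0, 0, 0, 0, 255],
    [0, 0, 0, 0, 0, 0, 255],
    [0, 0, 0, 0, 0, 0, 255]
  ]
}}

```text
clock: 5.95
eef_pos: [514.4, 319.2, 124.1]
tool_rot: [-3.141, -0.0, -2.638]
force: [0.4, -1.9, -1.1]
width: 10.9
```

```bash
python3 - <<'E'
from h import *
to(518,318,300,209); shot("wrist","w5.png")
E
```

```text
at [514.4 319.2 124.1] rot [-180.    -0.  -151.1] q [-0.19  0.82 -0.7   1.74  0.69  0.84  0.86] F [ 0.4 -1.9 -1.1] T [-0.2  -0.15 -0.  ] w 10.9 t 5.95
shift [  -2.5   -2.8 -175.9] turn [-0.  -0.  -0.1]
```

View pics/w5.png

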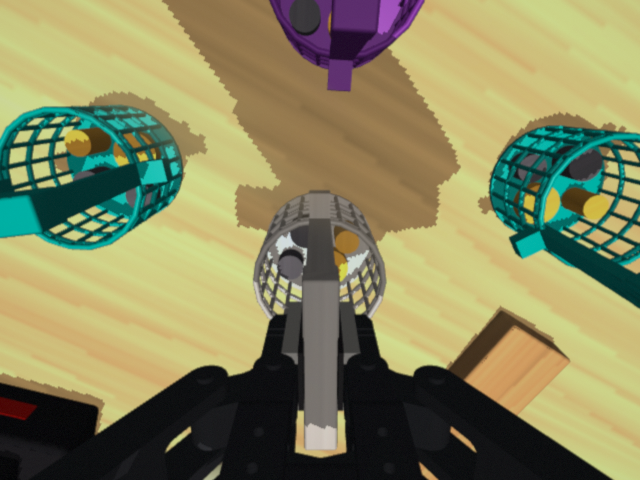

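```bash
python3 - <<'E'
from h import *
c=cam("wrist"); s=ctrl.read_state()
p=atz(c,(321.5,450),131); q=atz(c,(321.5,281),131); print(p,q,np.linalg.norm(p-q))
R=Rn.from_euler("xyz",s["tool_rot"]); print("bar in tool",R.inv().apply((p+q)/2-s["eef_pos"]))
E
```

```text
[544.76786235 338.3819739  131.        ] [486.19453004 306.0271273  131.        ] 66.91540448344057
bar in tool [-2.35856907  2.08000396 -6.87271205]
```

>>> {"name": "step_arm", "arguments": {
  "commands": [
    [0, 0, -10, 0, 0, 0, 255],
    [0, 0, -30, 0, 0, 0, 255],
    [0, 0, -60, 0, 0, 0, 255],
    [0, 0, -90, 0, 0, 0, 255],
    [0, 0, -120, 0, 0, 0, 255],
    [0, 0, -150, 0, 0, 0, 255],
    [0, 0, -176, 0, 0, 0, 255],
    [0, 0, -176, 0, 0, 0, 255]
  ]
}}

```text
clock: 6.8
eef_pos: [515.0, 321.6, 304.4]
tool_rot: [3.14, 0.007, -2.637]
force: [0.3, -0.5, -2.2]
width: 11.0
```

```bash
python3 - <<'E'
from h import *
to(533,-51,300,164.4)
E
```

```text
at [515.  321.6 304.4] rot [ 179.9    0.4 -151.1] q [-0.11  0.63 -0.84  1.57  0.5   1.16  1.02] F [ 0.3 -0.5 -2.2] T [ 0.   -0.03  0.02] w 11.0 t 6.8
shift [ 164.5 -334.9    2.6] turn [ 0.3  0.4 44.5]
```

>>> {"name": "step_arm", "arguments": {
  "commands": [
    [30, -60, 3, 0, 0, 7, 255],
    [60, -120, 3, 0, 0, 15, 255],
    [85, -170, 3, 0, 0, 22, 255],
    [105, -210, 3, 0, 0, 29, 255],
    [125, -250, 3, 0, 0, 36, 255],
    [145, -290, 3, 0, 0, 42, 255],
    [158, -320, 3, 0, 0, 44.5, 255],
    [166, -335, 3, 0, 0, 44.5, 255]
  ]
}}

```text
clock: 7.6
eef_pos: [529.7, -60.0, 295.7]
tool_rot: [-3.138, -0.002, 2.862]
force: [0.4, 0.5, -2.4]
width: 11.2
```

>>> {"name": "step_arm", "arguments": {
  "commands": [
    [0, 0, 0, 0, 0, 0, 255],
    [0, 0, 0, 0, 0, 0, 255],
    [0, 0, 0, 0, 0, 0, 255]
  ]
}}

```text
clock: 7.9
eef_pos: [530.4, -52.2, 296.8]
tool_rot: [3.14, -0.001, 2.872]
force: [-0.1, 0.2, -3.2]
width: 11.1
```

```bash
python3 - <<'E'
from h import *
to(531.2,-51.4,275,164.4)
for i in range(3): s=ctrl.read_state(); print(s["force"].round(2))
c,im=shot("wrist","w6.png"); c,im=shot("scene","s6.png")
cv2.imwrite("pics/s6z.png",cv2.resize(im[90:290,230:390,::-1],None,fx=3,fy=3,interpolation=cv2.INTER_CUBIC))
E
```

```text
at [530.4 -52.2 296.8] rot [ 1.799e+02 -1.000e-01  1.645e+02] q [ 0.49  0.48 -0.66  1.77  0.34  1.01  1.  ] F [-0.1  0.2 -3.2] T [0.03 0.02 0.02] w 11.1 t 7.9
shift [-0.6  0.9 21.8] turn [ 0.1 -0.1  0.1]
[-0.11  0.19 -3.17]
[-0.11  0.19 -3.17]
[-0.11  0.19 -3.17]
```

View pics/w6.png

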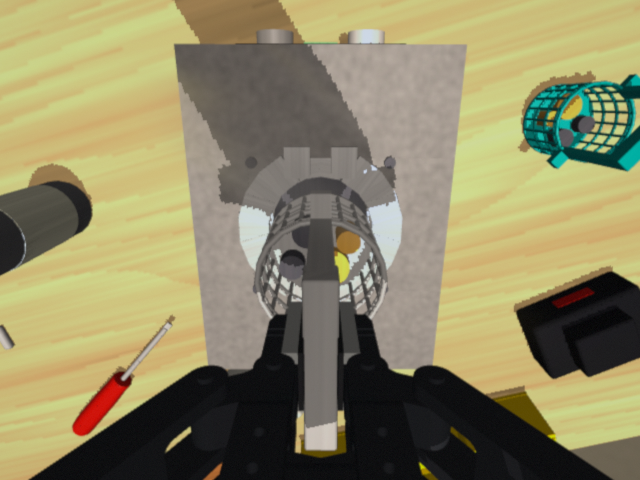

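View pics/s6z.png

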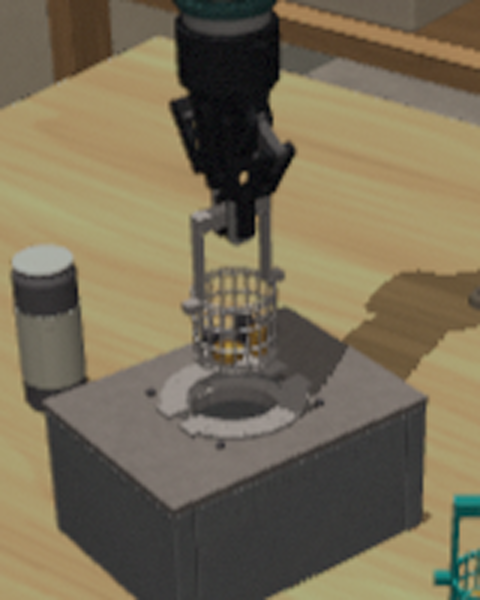

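```bash
python3 - <<'E'
from h import *
c=cam("wrist"); s=ctrl.read_state(); R=Rn.from_euler("xyz",s["tool_rot"]);print(s["eef_pos"])
for n,uv,z in [("ringL",(239,222),134),("ringR",(402,222),134),("gap",(321,155),134),("bar1",(321,450),s["eef_pos"][2]+7),("bar2",(321,281),s["eef_pos"][2]+7),("bL",(175,45),130),("bR",(466,45),130),("fL",(208,367),130),("fR",(434,368),130)]:
    P=atz(c,uv,z); print(n,P.round(1),"tool",R.inv().apply(P-s["eef_pos"]).round(1))
# scene: mouth/basket relative
E
```

```text
[530.64284576 -52.22666034 297.05803992]
ringL [ 513.9 -107.3  134. ] tool [  1.4 -57.6 163. ]
ringR [545.8   7.7 134. ] tool [  1.3  61.7 163.1]
gap [483.3 -36.6 134. ] tool [ 49.7   2.4 163.1]
bar1 [564.1 -59.5 304.1] tool [-34.2   1.9  -7. ]
bar2 [499.8 -41.8 304.1] tool [32.5  1.9 -7. ]
bL [ 391.1 -109.   130. ] tool [119.3 -92.  167. ]
bR [441.2  72.3 130. ] tool [119.3  96.1 167.2]
fL [ 628.5 -175.7  130. ] tool [-127.3  -93.   166.9]
fR [680.7   8.2 130. ] tool [-128.6   98.1  167.1]
```

>>> {"name": "step_arm", "arguments": {
  "commands": [
    [-1.5, 0, 15, 0, 0, 0, 255],
    [-1.5, 0, 30, 0, 0, 0, 255],
    [-1.5, 0, 40, 0, 0, 0, 255],
    [-1.5, 0, 48, 0, 0, 0, 255],
    [-1.5, 0, 56, 0, 0, 0, 255],
    [-1.5, 0, 64, 0, 0, 0, 255],
    [-1.5, 0, 72, 0, 0, 0, 255],
    [-1.5, 0, 78, 0, 0, 0, 255]
  ]
}}

```text
clock: 8.8
eef_pos: [532.2, -54.5, 218.5]
tool_rot: [-3.142, -0.0, 2.869]
force: [-0.7, 0.5, -2.7]
width: 10.7
```

>>> {"name": "step_arm", "arguments": {
  "commands": [
    [0, 0, 0, 0, 0, 0, 255],
    [0, 0, 0, 0, 0, 0, 255]
  ]
}}

```text
clock: 9.0
eef_pos: [532.4, -54.5, 219.2]
tool_rot: [3.141, 0.0, 2.869]
force: [0.6, 0.8, -1.6]
width: 11.1
```

```bash
python3 - <<'E'
from h import *
to(530.4,-52.2,200,164.4)
c,im=shot("wrist","w7.png"); c,im=shot("scene","s7.png")
cv2.imwrite("pics/s7z.png",cv2.resize(im[150:270,240:380,::-1],None,fx=4,fy=4,interpolation=cv2.INTER_CUBIC))
E
```

```text
at [532.4 -54.5 219.2] rot [180.    0.  164.4] q [ 0.45  0.57 -0.61  1.86  0.43  0.84  0.93] F [ 0.6  0.8 -1.6] T [-0.04  0.04 -0.  ] w 11.1 t 9.0
shift [ 2.5  1.7 19.2] turn [ 0.  0. -0.]
```

View pics/w7.png

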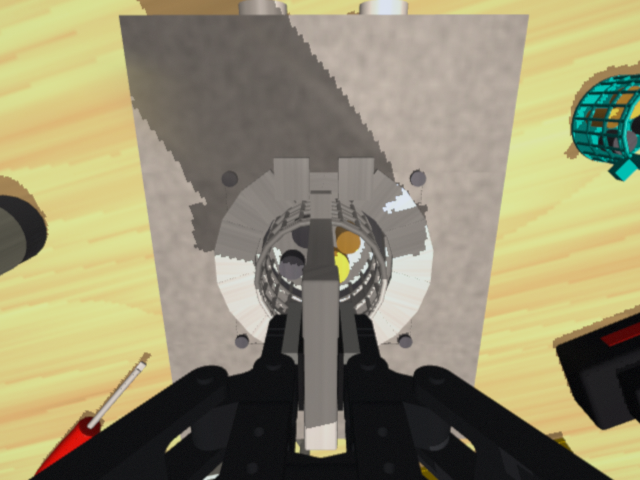

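View pics/s7z.png

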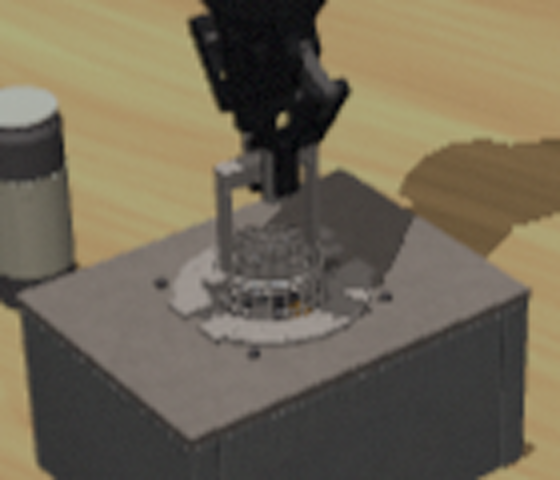

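```bash
python3 - <<'E'
from h import *
c=cam("wrist"); s=ctrl.read_state(); R=Rn.from_euler("xyz",s["tool_rot"])
for n,uv,z in [("bL",(120,15),130),("bR",(528,15),130),("ringtop tabs",(323,158),134),("ringL",(215,265),134),("ringR",(433,265),134),("b1",(320,450),226),("b2",(320,281),226)]:
    P=atz(c,uv,z); print(n,P.round(1),"tool",R.inv().apply(P-s["eef_pos"]).round(1))
E
```

```text
bL [ 390.4 -108.7  130. ] tool [122.4 -90.5  89.4]
bR [441.1  72.5 130. ] tool [122.4  97.6  89.4]
ringtop tabs [477.9 -35.9 134. ] tool [57.8  3.1 85.5]
ringL [ 517.9 -108.8  134. ] tool [ -0.4 -56.3  85.5]
ringR [550.4   6.9 134. ] tool [-0.5 63.9 85.5]
b1 [566.5 -62.4 226. ] tool [-34.8   1.5  -6.5]
b2 [501.9 -44.3 226. ] tool [32.3  1.5 -6.5]
```

>>> {"name": "step_arm", "arguments": {
  "commands": [
    [0, 1.8, 0, 0, 0, 0, 255],
    [0, 1.8, 4, 0, 0, 0, 255],
    [0, 1.8, 8, 0, 0, 0, 255],
    [0, 1.8, 8, 0, 0, 0, 255]
  ]
}}

```text
clock: 9.5
eef_pos: [532.2, -52.9, 210.5]
tool_rot: [-3.141, -0.001, 2.869]
force: [0.5, 0.5, -1.9]
width: 11.3
```

>>> {"name": "step_arm", "arguments": {
  "commands": [
    [-0.8, 0.4, 1.5, 0, 0, 0, 255],
    [-0.8, 0.4, 3, 0, 0, 0, 255],
    [-0.8, 0.4, 4.5, 0, 0, 0, 255],
    [-0.8, 0.4, 6, 0, 0, 0, 255],
    [-0.8, 0.4, 7, 0, 0, 0, 255]
  ]
}}

```text
clock: 10.0
eef_pos: [533.6, -52.6, 204.0]
tool_rot: [-3.142, -0.0, 2.869]
force: [0.2, 0.5, -2.3]
width: 11.0
```

>>> {"name": "step_arm", "arguments": {
  "commands": [
    [0, 0, 1.5, 0, 0, 0, 255],
    [0, 0, 3, 0, 0, 0, 255],
    [0, 0, 4.5, 0, 0, 0, 255],
    [0, 0, 6, 0, 0, 0, 255],
    [0, 0, 7, 0, 0, 0, 255]
  ]
}}

```text
clock: 10.5
eef_pos: [533.6, -52.6, 197.0]
tool_rot: [3.142, -0.0, 2.869]
force: [-0.3, -0.4, -2.4]
width: 10.7
```

>>> {"name": "step_arm", "arguments": {
  "commands": [
    [0, 0, 1, 0, 0, 0, 255],
    [0, 0, 2, 0, 0, 0, 255],
    [0, 0, 3, 0, 0, 0, 255],
    [0, 0, 4, 0, 0, 0, 255]
  ]
}}

```text
clock: 10.9
eef_pos: [533.6, -52.6, 193.1]
tool_rot: [-3.142, 0.0, 2.869]
force: [0.1, -0.9, -2.4]
width: 11.0
```

>>> {"name": "step_arm", "arguments": {
  "commands": [
    [0, 0, 0.7, 0, 0, 0, 255],
    [0, 0, 1.4, 0, 0, 0, 255],
    [0, 0, 1.4, 0, 0, 0, 255]
  ]
}}

```text
clock: 11.2
eef_pos: [533.6, -52.6, 191.7]
tool_rot: [-3.142, -0.0, 2.869]
force: [-0.4, -0.2, -2.4]
width: 10.8
```

>>> {"name": "step_arm", "arguments": {
  "commands": [
    [0, 0, 0.7, 0, 0, 0, 255],
    [0, 0, 1.4, 0, 0, 0, 255],
    [0, 0, 1.4, 0, 0, 0, 255]
  ]
}}

```text
clock: 11.5
eef_pos: [533.9, -52.5, 191.1]
tool_rot: [-3.142, 0.001, 2.869]
force: [-0.9, -1.0, 4.3]
width: 11.3
```

>>> {"name": "step_arm", "arguments": {
  "commands": [
    [0, 0, -1.5, 0, 0, 0, 255],
    [0, 0.15, -1.5, 0, 0, 5, 255],
    [0, 0.25, -1.5, 0, 0, 10, 255],
    [-0.1, 0.4, -1.5, 0, 0, 15, 255],
    [-0.1, 0.5, -1.5, 0, 0, 20, 255],
    [-0.1, 0.5, -1, 0, 0, 20, 255],
    [-0.1, 0.5, -0.4, 0, 0, 20, 255],
    [-0.1, 0.5, -0.4, 0, 0, 20, 255]
  ]
}}

```text
clock: 12.3
eef_pos: [534.1, -52.0, 191.2]
tool_rot: [3.141, 0.0, 2.522]
force: [-0.9, 0.2, 4.7]
width: 11.2
```

>>> {"name": "step_arm", "arguments": {
  "commands": [
    [0, 0, -1.3, 0, 0, 0, 255],
    [0, 0.1, -1.3, 0, 0, 4, 255],
    [0, 0.1, -1.3, 0, 0, 4, 255],
    [0, 0.1, -0.7, 0, 0, 4, 255],
    [0, 0.1, 0, 0, 0, 4, 255],
    [0, 0.1, 0, 0, 0, 4, 255]
  ]
}}

```text
clock: 12.9
eef_pos: [534.0, -52.1, 191.3]
tool_rot: [3.142, 0.001, 2.451]
force: [-1.4, -0.1, 4.9]
width: 10.8
```

>>> {"name": "step_arm", "arguments": {
  "commands": [
    [0, 0, -1.3, 0, 0, 0, 255],
    [0, 0.1, -1.3, 0, 0, 4, 255],
    [0, 0.1, -1.3, 0, 0, 4, 255],
    [0, 0.1, -0.7, 0, 0, 4, 255],
    [0, 0.1, 0, 0, 0, 4, 255],
    [0, 0.1, 0, 0, 0, 4, 255]
  ]
}}

```text
clock: 13.5
eef_pos: [534.2, -51.9, 191.3]
tool_rot: [3.141, 0.001, 2.381]
force: [-1.0, 0.3, 4.3]
width: 11.0
```

>>> {"name": "step_arm", "arguments": {
  "commands": [
    [0, 0, -1.3, 0, 0, 0, 255],
    [0, 0.1, -1.3, 0, 0, 4, 255],
    [0, 0.1, -1.3, 0, 0, 4, 255],
    [0, 0.1, -0.7, 0, 0, 4, 255],
    [0, 0.1, 0, 0, 0, 4, 255],
    [0, 0.1, 0, 0, 0, 4, 255]
  ]
}}

```text
clock: 14.1
eef_pos: [534.2, -51.9, 191.3]
tool_rot: [3.141, 0.001, 2.312]
force: [-0.6, -0.5, 3.9]
width: 11.1
```

>>> {"name": "step_arm", "arguments": {
  "commands": [
    [0, 0, -1.3, 0, 0, 0, 255],
    [0, 0.1, -1.3, 0, 0, 4, 255],
    [0, 0.1, -1.3, 0, 0, 4, 255],
    [0, 0.1, -0.7, 0, 0, 4, 255],
    [0, 0.1, 0, 0, 0, 4, 255],
    [0, 0.1, 0, 0, 0, 4, 255]
  ]
}}

```text
clock: 14.7
eef_pos: [534.3, -51.8, 191.2]
tool_rot: [3.141, 0.0, 2.242]
force: [-1.6, -0.4, 4.4]
width: 11.0
```

>>> {"name": "step_arm", "arguments": {
  "commands": [
    [0, 0, -1.3, 0, 0, 0, 255],
    [0, 0.1, -1.3, 0, 0, 4, 255],
    [0, 0.1, -1.3, 0, 0, 4, 255],
    [0, 0.1, -0.7, 0, 0, 4, 255],
    [0, 0.1, 0, 0, 0, 4, 255],
    [0, 0.1, 0, 0, 0, 4, 255]
  ]
}}

```text
clock: 15.3
eef_pos: [534.4, -51.7, 191.2]
tool_rot: [3.141, 0.0, 2.172]
force: [-1.4, -1.0, 3.5]
width: 11.1
```

>>> {"name": "step_arm", "arguments": {
  "commands": [
    [0, 0, -1.3, 0, 0, 0, 255],
    [0, 0.1, -1.3, 0, 0, 4, 255],
    [0, 0.1, -1.3, 0, 0, 4, 255],
    [0, 0.1, -0.7, 0, 0, 4, 255],
    [0, 0.1, 0.1, 0, 0, 4, 255],
    [0, 0.1, 0.1, 0, 0, 4, 255]
  ]
}}

```text
clock: 15.9
eef_pos: [534.1, -51.7, 190.4]
tool_rot: [-3.141, -0.0, 2.102]
force: [0.8, -0.6, -2.4]
width: 10.8
```

>>> {"name": "step_arm", "arguments": {
  "commands": [
    [0, 0, -1.3, 0, 0, 0, 255],
    [0, 0.1, -1.3, 0, 0, 4, 255],
    [0, 0.1, -1.3, 0, 0, 4, 255],
    [0, 0.1, -0.7, 0, 0, 4, 255],
    [0, 0.1, 0, 0, 0, 4, 255],
    [0, 0.1, 0, 0, 0, 4, 255]
  ]
}}

```text
clock: 16.5
eef_pos: [534.3, -51.7, 190.5]
tool_rot: [-3.141, -0.0, 2.032]
force: [-1.3, 0.1, -3.3]
width: 10.9
```

>>> {"name": "step_arm", "arguments": {
  "commands": [
    [0, 0, -1.3, 0, 0, 0, 255],
    [0, 0.1, -1.3, 0, 0, 4, 255],
    [0, 0.1, -1.3, 0, 0, 4, 255],
    [0, 0.1, -0.7, 0, 0, 4, 255],
    [0, 0.1, 0, 0, 0, 4, 255],
    [0, 0.1, 0, 0, 0, 4, 255]
  ]
}}

```text
clock: 17.1
eef_pos: [534.8, -51.7, 191.2]
tool_rot: [3.141, 0.001, 1.962]
force: [0.1, -0.4, 3.9]
width: 11.6
```

The notch is centred at about 46°: free at 44° and 48°, ledge at 40° and 52°. I'll go back 6° while lifted, then lower gently.

>>> {"name": "step_arm", "arguments": {
  "commands": [
    [0, 0, -1.3, 0, 0, 0, 255],
    [0, -0.1, -1.3, 0, 0, -3, 255],
    [0, -0.2, -1.3, 0, 0, -6, 255],
    [0, -0.2, -1.3, 0, 0, -6, 255],
    [0, -0.2, -0.6, 0, 0, -6, 255],
    [0, -0.2, 0, 0, 0, -6, 255],
    [0, -0.2, 1, 0, 0, -6, 255],
    [0, -0.2, 2, 0, 0, -6, 255]
  ]
}}

```text
clock: 17.9
eef_pos: [534.3, -51.7, 188.5]
tool_rot: [-3.142, 0.0, 2.066]
force: [0.5, -0.6, -2.7]
width: 11.2
```

>>> {"name": "step_arm", "arguments": {
  "commands": [
    [0, 0, 1, 0, 0, 0, 255],
    [0, 0, 2, 0, 0, 0, 255],
    [0, 0, 3, 0, 0, 0, 255],
    [0, 0, 4, 0, 0, 0, 255],
    [0, 0, 4, 0, 0, 0, 255]
  ]
}}

```text
clock: 18.4
eef_pos: [534.2, -51.7, 184.5]
tool_rot: [-3.141, -0.0, 2.066]
force: [0.2, 0.9, -2.1]
width: 11.2
```

>>> {"name": "step_arm", "arguments": {
  "commands": [
    [0, 0, 0.7, 0, 0, 0, 255],
    [0, 0, 1.4, 0, 0, 0, 255],
    [0, 0, 1.4, 0, 0, 0, 255]
  ]
}}

```text
clock: 18.7
eef_pos: [534.2, -51.7, 183.1]
tool_rot: [-3.141, -0.0, 2.066]
force: [-0.4, -0.2, -2.7]
width: 11.5
```

>>> {"name": "step_arm", "arguments": {
  "commands": [
    [0, 0, 0.5, 0, 0, 0, 255],
    [0, 0, 1, 0, 0, 0, 255],
    [0, 0, 1, 0, 0, 0, 255]
  ]
}}

```text
clock: 19.0
eef_pos: [534.4, -51.8, 182.4]
tool_rot: [3.141, 0.0, 2.066]
force: [0.4, -0.3, -1.6]
width: 11.2
```

>>> {"name": "step_arm", "arguments": {
  "commands": [
    [0, 0, 0.4, 0, 0, 0, 255],
    [0, 0, 0.4, 0, 0, 0, 255]
  ]
}}

```text
clock: 19.2
eef_pos: [534.5, -51.7, 182.3]
tool_rot: [3.141, 0.001, 2.066]
force: [-1.4, -0.2, 2.8]
width: 11.2
```

>>> {"name": "step_arm", "arguments": {
  "commands": [
    [0, 0, 0, 0, 0, 0, 200],
    [0, 0, 0, 0, 0, 0, 150],
    [0, 0, 0, 0, 0, 0, 80],
    [0, 0, 0, 0, 0, 0, 0],
    [0, 0, 0, 0, 0, 0, 0],
    [0, 0, 0, 0, 0, 0, 0],
    [0, 0, 0, 0, 0, 0, 0],
    [0, 0, 0, 0, 0, 0, 0]
  ]
}}

```text
clock: 20.0
eef_pos: [534.3, -51.7, 181.8]
tool_rot: [3.142, -0.0, 2.066]
force: [-0.2, 0.2, 0.6]
width: 85.2
```

```bash
python3 - <<'E'
from h import *
to(534,-52,260,118)
c,im=shot("wrist","w8.png")
E
```

```text
at [534.3 -51.7 181.8] rot [180.   -0.  118.4] q [ 0.28  0.58 -0.35  1.9   0.29  0.71  0.25] F [-0.2  0.2  0.6] T [0.02 0.01 0.  ] w 85.2 t 20.0
shift [ -0.1  -0.4 -78.2] turn [ 0.  -0.   0.4]
```

View pics/w8.png

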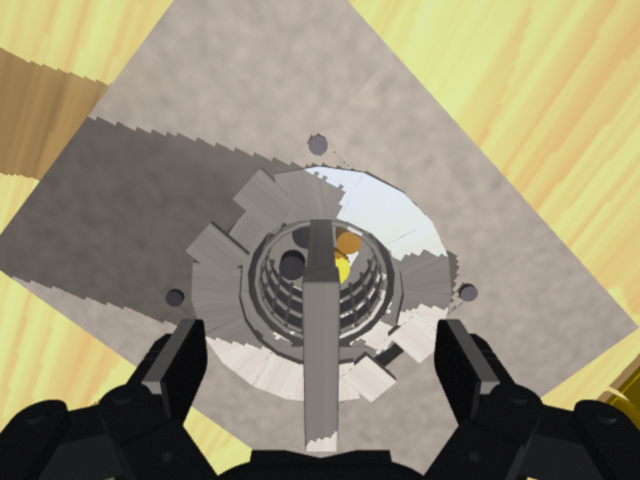

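The gripper is open and clear of the bar (columns 303–338). The basket sits in the ring, turned away from the gaps. I'll retract straight up.

>>> {"name": "step_arm", "arguments": {
  "commands": [
    [0, 0, -15, 0, 0, 0, 0],
    [0, 0, -45, 0, 0, 0, 0],
    [0, 0, -80, 0, 0, 0, 0],
    [0, 0, -120, 0, 0, 0, 0],
    [0, 0, -150, 0, 0, 0, 0],
    [0, 0, -150, 0, 0, 0, 0],
    [0, 0, -150, 0, 0, 0, 0]
  ]
}}

```text
clock: 20.75
eef_pos: [534.3, -51.8, 332.2]
tool_rot: [3.141, 0.001, 2.066]
force: [0.3, 0.1, -1.3]
width: 85.5
```

```bash
python3 - <<'E'
from h import *
to(534,-52,330,118)
c,im=shot("wrist","w9.png")
p,q=None,None
c,im=shot("scene","s9.png")
cv2.imwrite("pics/s9z.png",cv2.resize(im[130:290,200:400,::-1],None,fx=3.5,fy=3.5,interpolation=cv2.INTER_CUBIC))
th=np.radians(118.4); g=np.array([534,-52,0]); u=34*np.array([np.cos(th),np.sin(th),0])
for z in (134-76+131,134-67+131): print(z,proj(c,[g+u+[0,0,z],g-u+[0,0,z]]).round(1))
E
```

```text
at [534.3 -51.8 332.2] rot [180.    0.  118.4] q [ 0.33  0.4  -0.42  1.72  0.18  1.06  0.35] F [ 0.3  0.1 -1.3] T [-0.01  0.01  0.04] w 85.5 t 20.75
shift [-0.1 -0.3  2.2] turn [0.  0.  0.4]
189 [[322.3 203.6]
 [294.2 201.7]]
198 [[322.3 200.3]
 [294.1 198.4]]
```

View pics/s9z.png

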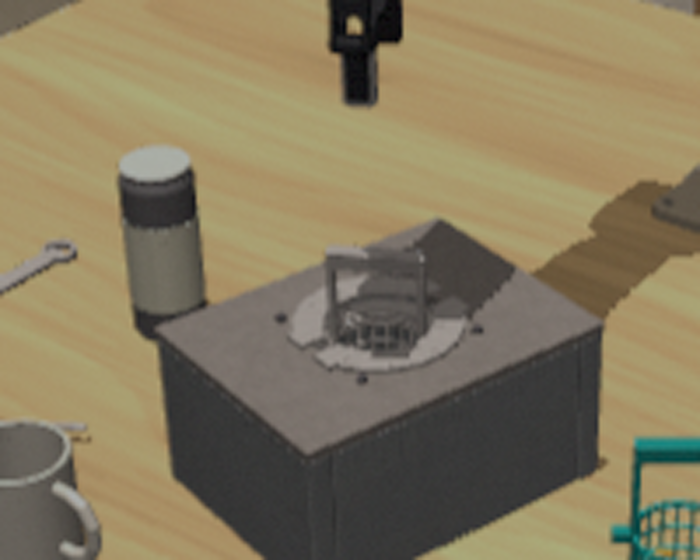

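View pics/w9.png

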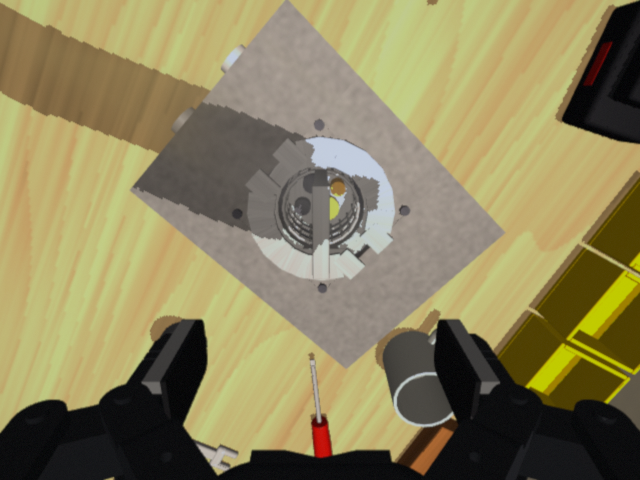

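The scene picture shows the basket upright in the mouth and the gripper clear. Its handle-top ends at (294,201) and (321,203) match the locked height; the unlocked height would put them about 3 px higher. I'm handing it in.

```bash
python3 -c "
from cell import ctrl
print(ctrl.finish_job())"
```

```text
the job is handed in; nothing more can be done
None
```

The steel basket is hanging locked in the cleaner's mouth and released, and I handed the job in at about 21 s on the robot's clock. No verdict was reported.

- **Insertion:** I lowered the lugs through the gaps and felt the ledge with the basket's origin about 67 mm below the ring's top, which is in the expected range.
- **Finding the notches:** I lifted slightly, turned clockwise in 4° steps after the first 20°, and pressed lightly at each stop, with about 7 N on the ledge. The basket was on the ledge at 40° and 52° but free at 44° and 48°. I set it to about 46° and lowered it 9 mm until it seated, with its origin about 76 mm below the ring.
- **Last checks:** The gripper is open and 150 mm above the release height. In the scene picture the basket stands upright, and its handle matches the position expected for the locked height within about 1 pixel; unlocked would be about 3 pixels higher. The can, mug, wrench, screwdriver and battery showed no sign of having moved in the last pictures. I did not check the jar or offcut again after lifting the basket away.
- **Disagreement:** The wrist camera read about 2 mm off sideways, so I aligned the basket to the mouth by comparing the two within the same picture.

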